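# Index the bottle table and snap the cap on

## Robot

A 7-joint arm with a two-finger parallel gripper is mounted at the origin on the work surface; the furniture and walls round the work are solid. World frame = base frame: x ahead of the robot, y to its left, z up, the work surface at z = 0. Lengths are in m, angles in rad, forces in N, time in s.
With the tool pointing down it reaches from about 0.4 to 0.85 m from the base axis. Payload 4.5 kg.
Tool frame: the origin (TCP) lies on the centre line of the jaws, within the pads' length; the fingertips stand 11 mm ahead of it and the grasp point (between the pads) lies 8 mm behind it; z points along the fingers, y is the direction in which the jaws open and shut (so a half turn about z gives the same grasp; the last joint's range is limited). The gripper opens to 88 mm and grips with 3 to 60 N. Pads are 18 mm wide; open, the fingers measure 123 mm over their backs; the gripper's body (75 mm by 187 mm) begins 45 mm behind the grasp point.
Start: joints at [1.228, 0.689, -0.195, 1.565, 0.157, 0.902, -0.215], TCP at [0.23, -0.581, 0.25] pointing down, gripper open.
Joint ranges: [-3.01, 3.01], [-0.46, 2.08], [-1.47, 1.51], [0.13, 2.56], [-1, 4.14], [0.04, 2.09], [-2.66, 2.66]. Speed limits (rad/s): [2.57, 2.57, 3.14, 3.14, 3.14, 3.14, 3.14].

## Interface

Orientations are given as a unit quaternion [x, y, z, w].
In Python, from plant import r, snapshot gives the robot as it stands.
- The arm moves only by the tool drive_tool, never from a script. Its argument "commands" is a list of rows, each an object of numbers: "wx", "wy", "wz": the turn, a rotation vector about the tool's x, y, z in rad; "dx", "dy", "dz": the shift along the tool's x, y, z in m; "claw": the opening, from 0 (shut) to 1 (fully open). A call has 1 to 12 rows; each row shifts and turns the commanded pose from where the row before left it, along the tool's axes as they then stand; what a row does not reach is not made up. A row lasts 1/10 s, in which the tool goes at most 50 mm and 8.59 degrees, less where a joint would pass 70% of its speed; a pose out of reach is approached as far as the arm can. A call is refused whole if a number of a shift passes 0.05 or a number of a turn 0.15, either way. A call with a gripper value outside its range is refused whole. The fingers move at their own pace and stop on an object; "grip_force" is the grip in N (left out, the last holds). Time passes only in rows, so rows that do not move let the fingers close. It gives the time, the measured TCP pose, the force and the opening at its end, in the units of the state.
- r.get_state(): the state, without advancing time (a new reading comes with each control period).
- snapshot(name): name is "scene" or "top"; returns a dict with "color" (420x560x3 uint8, red, green, blue), "fx", "fy", "cx", "cy" (pixels), "dist" ([k1, k2, p1, p2, k3] as OpenCV has them; the pictures are not rectified), "world_to_cam" (4x4, takes a point from world to camera coordinates). Camera axes: x right, y up, looking along -z (the intrinsics and any distortion apply to the point x, -y, -z); pixel columns grow to the right and rows downward; lengths in m; the calibration is good to about 2 mm. A picture is of the moment at which its call begins. There is no depth.
- r.finish_job(): hands the job in, once; it reports no verdict.
The state is a dict: "clock": time; "q": joint angles; "qd": joint speeds; "joint_torque": joint torques, N m; "tool_pos": TCP position; "eef_rot": TCP orientation; "contact_force": force on the tool from outside, world axes, zero at the start; "moment": the same for the moment, N m; "opening": opening from 0.0 (shut) to 1.0 (fully open).
Only numpy, scipy, OpenCV 4.12 (cv2) and the standard library are available. Lean on these libraries where they do the work, as an engineer would, in place of code of your own. Each camera call takes 0.05 s, during which the arm holds its last target. There are 200 camera calls.

## Task

Turn the indexing table by its black bar knob one click, counter-clockwise seen from above, so that the open bottle comes to the capping place marked by the low block with a steel rib on the base's rim. Then take the loose grey cap and press it straight down onto the bottle's neck until it clicks, and keep pressing after the click until it sits fully home on the shoulder. Finish with the gripper still on the cap and still pressing it down firmly; leave the table in its click position and do not disturb the other loose things.

Things in the scene. Friction and masses are not known exactly. Their poses are not given: they have to be found in the camera images.
- turntable (a joint): angle of the indexing table, growing counter-clockwise seen from above. A sprung ball drops between pairs of ribs on the rim at two click positions: 0, where it starts (within 0.02 rad), and 1.047 (60 degrees), with the open bottle at the capping place. Passing a rib takes up to about 0.2 N m, within 0.15 rad of a click position; between them the table turns easily; end stops at -0.2 and 1.247
- table_base: round grey base of the indexing table, fixed to the worktop, 212 mm across, placed differently each time; origin on the table's axis at worktop height. On it turns an aluminium disc 200 mm across whose top is 30 mm above the worktop; the disc, knob and bottles are parts of it; a dark block 34 mm high at the rim, 145 mm from the axis at most, holds the click plunger
- knob_grip (a point): point on the table's axis, 70 mm above the worktop, within the black bar knob, at the height to grip. Bar 44 mm long, 12 mm thick, from 41 to 85 mm above the worktop; x points along the bar, towards the open bottle, y across its thickness, z up; it turns with the table. Below 42 mm is a hub of 34 mm diameter
- capping_mark (a point): top of the block with a steel rib that sticks out of the base's rim at the capping place, 120 mm from the table's axis, 16 mm above the worktop (the three other lugs of the base are lower and carry round screw heads). The open bottle is at the capping place when it stands on the line from the axis to this block
- open_bottle (a point): open white bottle fixed on the table, 75 mm from its axis. Point: centre of its underside, 30 mm above the worktop; z up, x away from the knob. Body 40 mm diameter to a flat shoulder 30 mm above the point; then the neck, 23 mm diameter, to 52 mm, its top 2.5 mm tapered to 18 mm. Four rounded sprung lugs stick out 3.7 mm from the neck, centred 36.5 mm above the point
- capped_bottle (a point): a like bottle, also fixed on the table, opposite the open one beyond the knob, that already wears its cap: 40 mm diameter, 60 mm high; point at the centre of its underside, 30 mm above the worktop
- cap: loose grey ribbed snap cap mouth down on a low stand, its rim 15 mm above the worktop: 36 mm diameter, 30 mm high, about 25 g; origin at the centre of its lower rim, z up. Inside 31 mm wide, 26 mm deep, the mouth's lip 26.8 mm. Its lip meets the lugs 10 mm above the shoulder; passing them takes about 8 to 10 N, the force drops 6 mm above the shoulder; home is the rim on the shoulder
- beaker: bystander: glass beaker 74 mm diameter, 92 mm high, origin at the centre of its underside; leave it alone
- rubber_post: bystander: plain black rubber cylinder 25 mm diameter, 37 mm high, origin at the centre of its underside; leave it alone
- petri: bystander: white flat dish 91 mm diameter, 16 mm high, origin at the centre of its underside; leave it alone
- cap_stand: low round aluminium stand, fixed to the worktop, on which the cap waits: 56 mm across at the foot, 44 mm at its flat top, 15 mm high; origin at the centre of its underside
Mind the look-alikes: they are no part of the job. What is meant by the cap is not orange, and is the larger of those in its own colour.

How it is judged:
By the outcome, as a careful person would: the job done as asked, in the order asked, and still so for the second after the job is handed in, while the arm keeps its last pose, push and grip.
It also fails if it takes over 53 s, if anything falls off the work surface, if the arm or the gripper's body presses on something with over 40 N, if the wrist force passes 120 N, or if a joint passes its speed limit or range.

## Working session

There is one attempt and no reset: what is moved stays moved. The work goes in short steps, Python scripts to look and compute and a tool call to move; the robot and the scene stay as the last step left them, time stands still between calls to the robot, and variables do not carry over. Pictures are saved under pics/ and viewed, on a budget of 10 in all, crops included, one or two more only if the job needs it, and the job is handed in when it is done.

Besides the shell and the picture viewer there is one more tool, called after "Request:" in YAML: its name, and indented under it one key for each argument. drive_tool: Moves the arm, as the interface text tells. Its arguments: {"type":"object","properties":{"commands":{"type":"array","items":{"type":"object","properties":{"wx":{"type":"number"},"wy":{"type":"number"},"wz":{"type":"number"},"dx":{"type":"number"},"dy":{"type":"number"},"dz":{"type":"number"},"claw":{"type":"number"}}}},"grip_force":{"type":"number"}},"required":["commands"]}

```bash
mkdir -p pics; ls; cat > h.py <<'E'
import numpy as np, cv2
from plant import r, snapshot
def K(s): return np.array([[s['fx'],0,s['cx']],[0,s['fy'],s['cy']],[0,0,1.]])
def ray(s,uv):
    p=cv2.undistortPoints(np.array([[uv]],float),K(s),np.array(s['dist'],float))[0,0]
    W=np.array(s['world_to_cam']); R=W[:3,:3]; t=W[:3,3]
    d=R.T@np.array([p[0],-p[1],-1.]); return -R.T@t, d
def atz(s,uv,z):
    o,d=ray(s,uv); return o+d*(z-o[2])/d[2]
def proj(s,P):
    W=np.array(s['world_to_cam']); c=(W[:3,:3]@np.atleast_2d(P).T).T+W[:3,3]
    c=c*[1,-1,-1]
    return cv2.projectPoints(c,np.zeros(3),np.zeros(3),K(s),np.array(s['dist'],float))[0][:,0]
def save(s,n,crop=None,k=1):
    im=s['color'][:,:,::-1]
    if crop: im=im[crop[1]:crop[3],crop[0]:crop[2]]
    cv2.imwrite('pics/'+n,cv2.resize(im,None,fx=k,fy=k,interpolation=cv2.INTER_CUBIC))
E
python3 - <<'E'
from h import *
import pickle
for n in('scene','top'):
    s=snapshot(n); save(s,n+'0.png',k=1.42); pickle.dump(s,open(n+'0.pkl','wb'))
    print(n,ray(s,(280,210)),s['fx'])
print(r.get_state())
E
```

```text
pics
scene (array([-0.23948651, -0.58421413,  0.44187062]), array([ 0.80196533,  0.4143917 , -0.43071998])) 457.3890295054893
top (array([ 0.41147728, -0.19448579,  1.28355168]), array([ 0.06378117,  0.01457798, -0.99793439])) 528.2351543160232
{'clock': 0.1, 'q': array([ 1.22777942,  0.68990274, -0.19454439,  1.56623384,  0.15730553,
        0.90252484, -0.21512051]), 'qd': array([ 2.22624503e-03, -1.74728926e-03, -1.92033192e-03, -3.38302095e-03,
       -3.39226525e-04, -1.03668198e-06,  2.52248717e-04]), 'joint_torque': array([-2.89890522e-03, -5.28493631e+01, -1.27116110e+00, -1.53834325e+01,
       -5.25030855e-02,  2.06343684e-03,  6.20017590e-05]), 'tool_pos': array([ 0.22974197, -0.58064488,  0.24899086]), 'eef_rot': array([ 9.82295991e-01,  1.87333618e-01, -2.12746031e-04, -8.10279690e-04]), 'contact_force': array([0.23304305, 0.2965864 , 0.57112471]), 'moment': array([-0.011603  ,  0.02420587,  0.03760845]), 'opening': 0.9998622103744714}
```

View pics/top0.png

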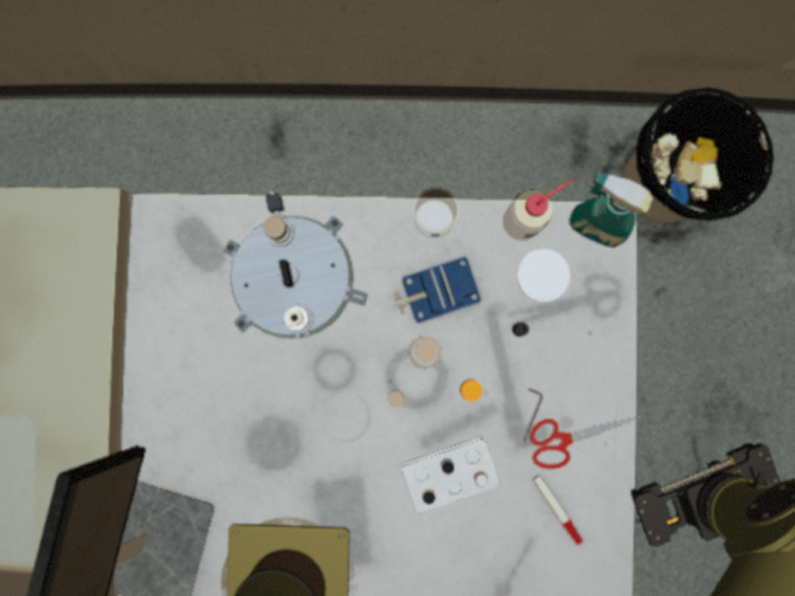

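View pics/scene0.png

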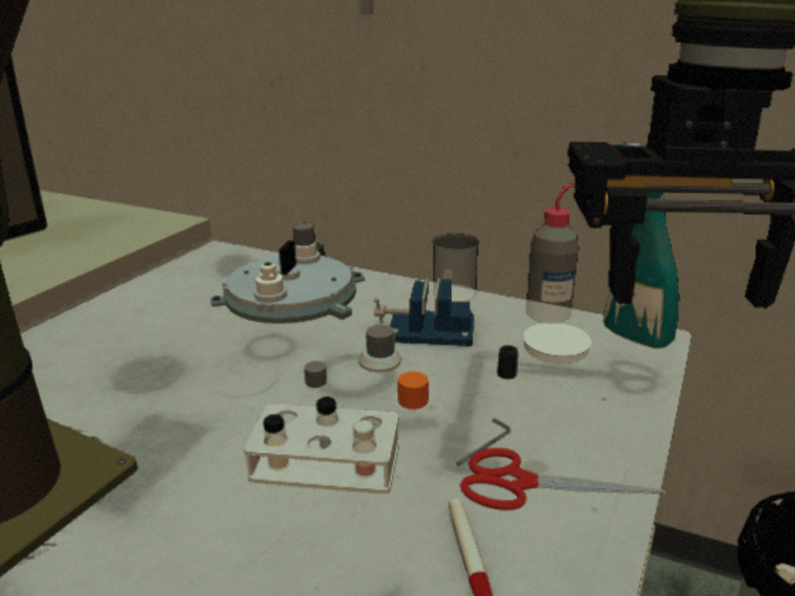

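The top view shows the turntable centred near (291,275) in the enlarged picture. The open bottle is at (295,318), the capped bottle at (277,230), and the ribbed block at (357,296), with screw lugs elsewhere.

Cap candidates:
- Grey on the stand, at (425,351), with the scene view showing it at (380,340).
- Small grey at (396,398).
- Orange at (471,390).

The larger grey one on the stand fits. I'll confirm it with a crop.

```bash
python3 - <<'E'
from h import *
import pickle
s=pickle.load(open('top0.pkl','rb')); save(s,'c1.png',(150,125,350,290),4)
E
```

```text
(no output)
```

View pics/c1.png

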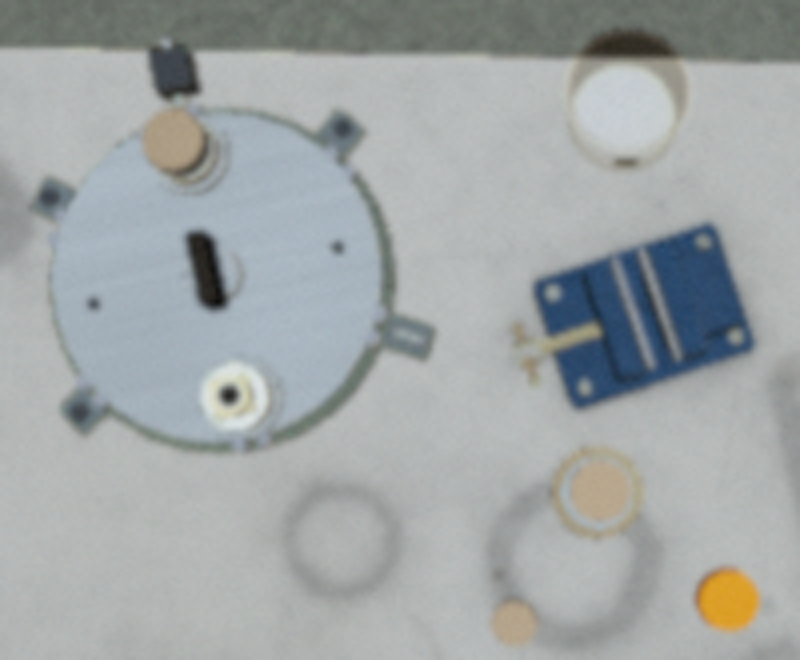

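The crop confirms it: the ribbed grey cap is on its round stand at crop (600,491) and is larger than the loose grey one at (515,622). The rib block is at (408,336), the knob top at (206,270) and the open neck at (230,394).

```bash
python3 - <<'E'
from h import *
import pickle
s=pickle.load(open('top0.pkl','rb'))
f=lambda x,y,z: atz(s,(150+(x+.5)/4-.5,125+(y+.5)/4-.5),z)
P=dict(knob=f(206,270,.085),neck=f(230,394,.082),mark=f(408,336,.016),capd=f(174,141,.09),cap=f(600,491,.045),stand=f(598,492,.003),h1=f(94,303,.03),h2=f(338,247,.03),k1=f(197,236,.085),k2=f(216,304,.085),dl=f(51,275,.03),dr=f(384,275,.03),dt=f(210,108,.03),db=f(215,446,.03),plung=f(175,70,.034),beaker=f(625,110,.0))
for k,v in P.items(): print(k,v.round(4))
c=P['knob']
ax=(P['neck']+P['capd'])/2; print('mid',ax, 'h',(P['h1']+P['h2'])/2)
for c in (P['knob'],ax):
  for k in('neck','mark','capd','cap'):
    d=P[k]-c; print(k,np.hypot(*d[:2]),np.degrees(np.arctan2(d[1],d[0])))
d=P['k2']-P['k1'];print('bar',np.hypot(*d[:2]),np.degrees(np.arctan2(d[1],d[0])))
from scipy.spatial.transform import Rotation as R
print(R.from_quat(r.get_state()['eef_rot']).as_matrix().round(3))
s2=pickle.load(open('scene0.pkl','rb'))
print(proj(s2,[P['knob'],P['neck'],P['cap']])*1.42)
E
```

```text
knob [0.5252 0.0044 0.085 ]
neck [ 0.4547 -0.0112  0.082 ]
mark [ 0.4944 -0.1076  0.016 ]
capd [0.5986 0.0247 0.09  ]
cap [ 0.404  -0.2242  0.045 ]
stand [ 0.4032 -0.224   0.003 ]
h1 [0.5092 0.0805 0.03  ]
h2 [ 0.5458 -0.0653  0.03  ]
k1 [0.5447 0.0103 0.085 ]
k2 [ 0.5058 -0.002   0.085 ]
dl [0.5255 0.1073 0.03  ]
dr [ 0.5296 -0.0933  0.03  ]
dt [0.6285 0.0146 0.03  ]
db [0.4254 0.0047 0.03  ]
plung [0.6506 0.0361 0.034 ]
beaker [ 0.6373 -0.2362  0.    ]
mid [0.52666284 0.00675633 0.086     ] h [0.52752078 0.00763563 0.03      ]
neck 0.07222634007191085 -167.4879723735554
mark 0.11621765612938716 -105.39272554706676
capd 0.07617872493988756 15.43053993135337
cap 0.2587693269176975 -117.91835916556562
neck 0.07417848473313265 -165.9898443104055
mark 0.11883590955172665 -105.77609691350953
capd 0.0741784847331327 14.010155689594487
cap 0.26149519635902735 -117.96414202914997
bar 0.0407480895715327 -162.45912288792266
[[ 0.93   0.368 -0.001]
 [ 0.368 -0.93   0.002]
 [-0.    -0.002 -1.   ]]
[[286.96620663 244.28180605]
 [267.61105407 263.26732249]
 [379.08757036 330.18250466]]
```

Request:
drive_tool:
  commands:
    - {"dx": 0.031, "dy": -0.0273, "claw": 1}
    - {"dx": 0.031, "dy": -0.0273}
    - {"dx": 0.031, "dy": -0.0273}
    - {"dx": 0.031, "dy": -0.0273}
    - {"dx": 0.031, "dy": -0.0273}
    - {"dx": 0.031, "dy": -0.0273}
    - {"dx": 0.031, "dy": -0.0273}
    - {"dx": 0.031, "dy": -0.0273}
    - {"dx": 0.031, "dy": -0.0273}
    - {"dx": 0.031, "dy": -0.0273}
    - {"dx": 0.031, "dy": -0.0273}
    - {"dx": 0.031, "dy": -0.0273}

```text
validation failed for argument at $.co...
```

```bash
cat >> h.py <<'E'
from scipy.spatial.transform import Rotation as Ro
def to(x,y,z,xdeg):
    st=r.get_state(); R=Ro.from_quat(st['eef_rot']); M=R.as_matrix(); p=st['tool_pos']
    print('t',round(st['clock'],2),'p',p.round(4),'xang',np.degrees(np.arctan2(M[1,0],M[0,0])).round(2),'z',M[:,2].round(4),'q',st['q'].round(2),'F',st['contact_force'].round(1),'open',round(float(st['opening']),3))
    a=np.radians(xdeg); G=np.column_stack([[np.cos(a),np.sin(a),0],[np.sin(a),-np.cos(a),0],[0,0,-1]])
    print('shift',(M.T@(np.array([x,y,z])-p)).round(4),'turn',(R.inv()*Ro.from_matrix(G)).as_rotvec().round(4))
E
python3 -c "
from h import *
to(.527,.0065,.2,14)"
```

```text
t 0.1 p [ 0.2297 -0.5806  0.249 ] xang 21.59 z [-7.0e-04  1.5e-03 -1.0e+00] q [ 1.23  0.69 -0.19  1.57  0.16  0.9  -0.22] F [0.2 0.3 0.6] open 1.0
shift [ 0.4925 -0.4365  0.0497] turn [-0.0017  0.0002  0.1325]
```

Request:
drive_tool:
  commands:
    - {"dx": 0.031, "dy": -0.0273, "dz": 0, "wx": 0, "wy": 0, "wz": 0, "claw": 1}
    - {"dx": 0.031, "dy": -0.0273, "dz": 0, "wx": 0, "wy": 0, "wz": 0, "claw": 1}

```text
clock: 0.3
tool_pos: [0.267, -0.5072, 0.249]
eef_rot: [0.983, 0.186, -0.0, -0.0]
contact_force: [0.6, 1.2, 1.3]
opening: 0.997
```

Request:
drive_tool:
  commands:
    - {"dx": 0.031, "dy": -0.0273, "dz": 0, "wx": 0, "wy": 0, "wz": 0.01, "claw": 1}
    - {"dx": 0.031, "dy": -0.0273, "dz": 0, "wx": 0, "wy": 0, "wz": 0.01, "claw": 1}
    - {"dx": 0.031, "dy": -0.0273, "dz": 0, "wx": 0, "wy": 0, "wz": 0.01, "claw": 1}
    - {"dx": 0.031, "dy": -0.0273, "dz": 0, "wx": 0, "wy": 0, "wz": 0.01, "claw": 1}
    - {"dx": 0.031, "dy": -0.0273, "dz": 0, "wx": 0, "wy": 0, "wz": 0.01, "claw": 1}
    - {"dx": 0.031, "dy": -0.0273, "dz": 0, "wx": 0, "wy": 0, "wz": 0.01, "claw": 1}
    - {"dx": 0.031, "dy": -0.0273, "dz": 0, "wx": 0, "wy": 0, "wz": 0.01, "claw": 1}
    - {"dx": 0.031, "dy": -0.0273, "dz": 0, "wx": 0, "wy": 0, "wz": 0.01, "claw": 1}
    - {"dx": 0.031, "dy": -0.0273, "dz": 0, "wx": 0, "wy": 0, "wz": 0.01, "claw": 1}
    - {"dx": 0.031, "dy": -0.0273, "dz": 0, "wx": 0, "wy": 0, "wz": 0.01, "claw": 1}
    - {"dx": 0.031, "dy": -0.0273, "dz": 0, "wx": 0, "wy": 0, "wz": 0.01, "claw": 1}
    - {"dx": 0, "dy": 0, "dz": 0, "wx": 0, "wy": 0, "wz": 0.02, "claw": 1}

```text
clock: 1.5
tool_pos: [0.4974, -0.107, 0.2496]
eef_rot: [0.992, 0.128, 0.002, -0.002]
contact_force: [-0.5, 0.3, 0.1]
opening: 1.0
```

```bash
python3 -c "
from h import *
to(.527,.0065,.15,14)"
```

```text
t 1.5 p [ 0.4974 -0.107   0.2496] xang 14.71 z [ 0.003  0.004 -1.   ] q [ 0.19  0.54 -0.11  1.92  0.08  0.69 -1.27] F [-0.5  0.3  0.1] open 1.0
shift [ 0.0571 -0.102   0.1001] turn [-0.0031 -0.0039  0.0124]
```

Request:
drive_tool:
  commands:
    - {"dx": 0.019, "dy": -0.034, "dz": 0.02, "wx": -0.003, "wy": -0.004, "wz": 0.012, "claw": 1}
    - {"dx": 0.019, "dy": -0.034, "dz": 0.035, "wx": 0, "wy": 0, "wz": 0, "claw": 1}
    - {"dx": 0.019, "dy": -0.034, "dz": 0.035, "wx": 0, "wy": 0, "wz": 0, "claw": 0.6}
    - {"dx": 0, "dy": 0, "dz": 0.01, "wx": 0, "wy": 0, "wz": 0, "claw": 0.6}
    - {"dx": 0, "dy": 0, "dz": 0, "wx": 0, "wy": 0, "wz": 0, "claw": 0.6}
    - {"dx": 0, "dy": 0, "dz": 0, "wx": 0, "wy": 0, "wz": 0, "claw": 0.6}

```text
clock: 2.1
tool_pos: [0.5238, -0.0069, 0.1528]
eef_rot: [0.993, 0.116, -0.002, 0.002]
contact_force: [0.8, -0.1, -0.1]
opening: 0.66
```

```bash
python3 -c "
from h import *
to(.527,.0065,.062,14)
s=snapshot('scene'); save(s,'s2.png',(130,100,300,240),4)
q=proj(s,[[.527,.0065,.07],[.527,.0065,.085],r.get_state()['tool_pos']]);print((q-[130,100])*4)
"
```

```text
t 2.1 p [ 0.5238 -0.0069  0.1528] xang 13.32 z [-0.0036 -0.0053 -1.    ] q [-0.04  0.71 -0.06  1.96  0.09  0.48 -1.5 ] F [ 0.8 -0.1 -0.1] open 0.66
shift [ 0.0066 -0.0126  0.0907] turn [ 0.0043  0.0047 -0.0118]
[[289.45247266 311.59730508]
 [287.25356792 286.53045157]
 [294.33324493 172.97250322]]
```

View pics/s2.png

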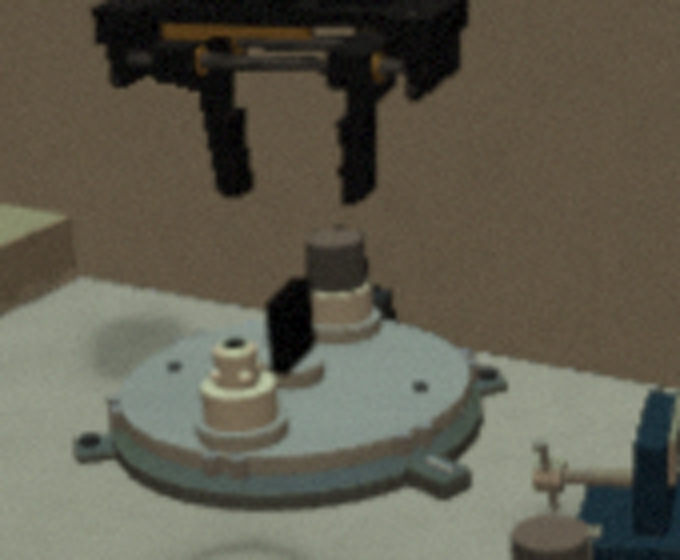

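The scene view shows the fingers above the black bar, which is centred near (291,325) in the crop and matches the projection (289,311 at 70 mm). Joint 7 is at -1.5 and a 60° turn would take it close to its limit, so I'll do a half turn first.

Request:
drive_tool:
  commands:
    - {"dx": 0, "dy": 0, "dz": 0, "wx": 0, "wy": 0, "wz": 0.145, "claw": 0.6}
    - {"dx": 0, "dy": 0, "dz": 0, "wx": 0, "wy": 0, "wz": 0.145, "claw": 0.6}
    - {"dx": 0, "dy": 0, "dz": 0, "wx": 0, "wy": 0, "wz": 0.145, "claw": 0.6}
    - {"dx": 0, "dy": 0, "dz": 0, "wx": 0, "wy": 0, "wz": 0.145, "claw": 0.6}
    - {"dx": 0, "dy": 0, "dz": 0, "wx": 0, "wy": 0, "wz": 0.145, "claw": 0.6}
    - {"dx": 0, "dy": 0, "dz": 0, "wx": 0, "wy": 0, "wz": 0.145, "claw": 0.6}
    - {"dx": 0, "dy": 0, "dz": 0, "wx": 0, "wy": 0, "wz": 0.145, "claw": 0.6}
    - {"dx": 0, "dy": 0, "dz": 0, "wx": 0, "wy": 0, "wz": 0.145, "claw": 0.6}
    - {"dx": 0, "dy": 0, "dz": 0, "wx": 0, "wy": 0, "wz": 0.145, "claw": 0.6}
    - {"dx": 0, "dy": 0, "dz": 0, "wx": 0, "wy": 0, "wz": 0.145, "claw": 0.6}
    - {"dx": 0, "dy": 0, "dz": 0, "wx": 0, "wy": 0, "wz": 0.145, "claw": 0.6}
    - {"dx": 0, "dy": 0, "dz": 0, "wx": 0, "wy": 0, "wz": 0.145, "claw": 0.6}

```text
clock: 3.35
tool_pos: [0.5246, -0.0064, 0.154]
eef_rot: [0.727, -0.687, 0.001, 0.001]
contact_force: [-0.1, 0.0, -0.7]
opening: 0.6
```

Request:
drive_tool:
  commands:
    - {"dx": 0, "dy": 0, "dz": 0, "wx": 0, "wy": 0, "wz": 0.145, "claw": 0.6}
    - {"dx": 0, "dy": 0, "dz": 0, "wx": 0, "wy": 0, "wz": 0.145, "claw": 0.6}
    - {"dx": 0, "dy": 0, "dz": 0, "wx": 0, "wy": 0, "wz": 0.145, "claw": 0.6}
    - {"dx": 0, "dy": 0, "dz": 0, "wx": 0, "wy": 0, "wz": 0.145, "claw": 0.6}
    - {"dx": 0, "dy": 0, "dz": 0, "wx": 0, "wy": 0, "wz": 0.145, "claw": 0.6}
    - {"dx": 0, "dy": 0, "dz": 0, "wx": 0, "wy": 0, "wz": 0.145, "claw": 0.6}
    - {"dx": 0, "dy": 0, "dz": 0, "wx": 0, "wy": 0, "wz": 0.145, "claw": 0.6}
    - {"dx": 0, "dy": 0, "dz": 0, "wx": 0, "wy": 0, "wz": 0.145, "claw": 0.6}
    - {"dx": 0, "dy": 0, "dz": 0, "wx": 0, "wy": 0, "wz": 0.145, "claw": 0.6}
    - {"dx": 0, "dy": 0, "dz": 0, "wx": 0, "wy": 0, "wz": 0.08, "claw": 0.6}
    - {"dx": 0, "dy": 0, "dz": 0, "wx": 0, "wy": 0, "wz": 0, "claw": 0.6}

```text
clock: 4.45
tool_pos: [0.3972, -0.1567, 0.2517]
eef_rot: [-0.236, 0.97, 0.042, -0.03]
contact_force: [1.0, 0.3, -0.2]
opening: 0.6
```

```bash
python3 -c "
from h import *
to(.527,.0065,.062,-166)"
```

```text
t 4.45 p [ 0.3972 -0.1567  0.2517] xang -152.52 z [-0.0787  0.0665 -0.9947] q [-0.38  0.99  1.5   2.09 -1.    1.31 -2.65] F [ 1.   0.3 -0.2] open 0.6
shift [-0.1978  0.0671  0.1894] turn [ 0.0903 -0.0503  0.2331]
```

I had joint 7's sign the wrong way round, so the half turn drove it to its limit and the arm drifted clear. I'll turn back the other way, which is also the direction with plenty of range.

Request:
drive_tool:
  commands:
    - {"dx": 0, "dy": 0, "dz": 0, "wx": 0.03, "wy": -0.03, "wz": -0.12, "claw": 0.6}
    - {"dx": 0, "dy": 0, "dz": 0, "wx": 0.03, "wy": -0.03, "wz": -0.12, "claw": 0.6}
    - {"dx": 0, "dy": 0, "dz": 0, "wx": 0, "wy": 0, "wz": -0.14, "claw": 0.6}
    - {"dx": 0, "dy": 0, "dz": 0, "wx": 0, "wy": 0, "wz": -0.14, "claw": 0.6}
    - {"dx": 0, "dy": 0, "dz": 0, "wx": 0, "wy": 0, "wz": -0.14, "claw": 0.6}
    - {"dx": 0, "dy": 0, "dz": 0, "wx": 0, "wy": 0, "wz": -0.14, "claw": 0.6}

```text
clock: 5.05
tool_pos: [0.399, -0.1537, 0.2508]
eef_rot: [-0.601, 0.799, 0.02, 0.019]
contact_force: [-0.1, 0.1, 0.4]
opening: 0.598
```

```bash
python3 -c "
from h import *
to(.527,.0065,.152,14)"
```

```text
t 5.05 p [ 0.399  -0.1537  0.2508] xang -106.1 z [ 0.0054  0.0551 -0.9985] q [-0.34  0.73  1.16  2.15 -0.93  0.94 -2.03] F [-0.1  0.1  0.4] open 0.598
shift [-0.1838 -0.0797  0.1082] turn [-0.051   0.0435 -2.0953]
```

Request:
drive_tool:
  commands:
    - {"dx": 0, "dy": 0, "dz": 0, "wx": 0.02, "wy": 0.03, "wz": -0.14, "claw": 0.6}
    - {"dx": 0, "dy": 0, "dz": 0, "wx": 0.02, "wy": 0, "wz": -0.14, "claw": 0.6}
    - {"dx": 0, "dy": 0, "dz": 0, "wx": 0, "wy": 0, "wz": -0.14, "claw": 0.6}
    - {"dx": 0, "dy": 0, "dz": 0, "wx": 0, "wy": 0, "wz": -0.14, "claw": 0.6}
    - {"dx": 0, "dy": 0, "dz": 0, "wx": 0, "wy": 0, "wz": -0.14, "claw": 0.6}
    - {"dx": 0, "dy": 0, "dz": 0, "wx": 0, "wy": 0, "wz": -0.14, "claw": 0.6}
    - {"dx": 0, "dy": 0, "dz": 0, "wx": 0, "wy": 0, "wz": -0.14, "claw": 0.6}
    - {"dx": 0, "dy": 0, "dz": 0, "wx": 0, "wy": 0, "wz": -0.14, "claw": 0.6}
    - {"dx": 0, "dy": 0, "dz": 0, "wx": 0, "wy": 0, "wz": -0.14, "claw": 0.6}
    - {"dx": 0, "dy": 0, "dz": 0, "wx": 0, "wy": 0, "wz": -0.14, "claw": 0.6}
    - {"dx": 0, "dy": 0, "dz": 0, "wx": 0, "wy": 0, "wz": -0.14, "claw": 0.6}
    - {"dx": 0, "dy": 0, "dz": 0, "wx": 0, "wy": 0, "wz": -0.14, "claw": 0.6}

```text
clock: 6.25
tool_pos: [0.3993, -0.1537, 0.2514]
eef_rot: [0.996, -0.086, 0.019, -0.011]
contact_force: [0.2, -0.5, -0.1]
opening: 0.598
```

```bash
python3 -c "
from h import *
to(.527,.0065,.152,14)"
```

```text
t 6.25 p [ 0.3993 -0.1537  0.2514] xang -9.89 z [ 0.04   0.019 -0.999] q [-0.15  0.51  0.66  2.18 -0.62  0.61 -0.78] F [ 0.2 -0.5 -0.1] open 0.598
shift [ 0.0946 -0.177   0.1074] turn [-0.0177 -0.0409 -0.4165]
```

Request:
drive_tool:
  commands:
    - {"dx": 0, "dy": 0, "dz": 0, "wx": -0.006, "wy": -0.014, "wz": -0.139, "claw": 0.6}
    - {"dx": 0, "dy": 0, "dz": 0, "wx": -0.006, "wy": -0.014, "wz": -0.139, "claw": 0.6}
    - {"dx": 0, "dy": 0, "dz": 0, "wx": -0.006, "wy": -0.014, "wz": -0.139, "claw": 0.6}
    - {"dx": 0.0271, "dy": -0.0208, "dz": 0.016, "wx": 0, "wy": 0, "wz": 0, "claw": 0.6}
    - {"dx": 0.0271, "dy": -0.0208, "dz": 0.016, "wx": 0, "wy": 0, "wz": 0, "claw": 0.6}
    - {"dx": 0.0271, "dy": -0.0208, "dz": 0.016, "wx": 0, "wy": 0, "wz": 0, "claw": 0.6}
    - {"dx": 0.0271, "dy": -0.0208, "dz": 0.016, "wx": 0, "wy": 0, "wz": 0, "claw": 0.6}
    - {"dx": 0.0271, "dy": -0.0208, "dz": 0.016, "wx": 0, "wy": 0, "wz": 0, "claw": 0.6}
    - {"dx": 0.0271, "dy": -0.0208, "dz": 0.016, "wx": 0, "wy": 0, "wz": 0, "claw": 0.6}
    - {"dx": 0, "dy": 0, "dz": 0, "wx": 0, "wy": 0, "wz": 0, "claw": 0.6}

```text
clock: 7.25
tool_pos: [0.5292, 0.0119, 0.1522]
eef_rot: [0.992, 0.123, -0.001, -0.003]
contact_force: [0.2, 0.1, 0.6]
opening: 0.603
```

```bash
python3 -c "
from h import *
to(.527,.0065,.062,14)"
```

```text
t 7.25 p [0.5292 0.0119 0.1522] xang 14.14 z [-0.0032  0.0048 -1.    ] q [-0.38  0.77  0.47  1.96 -0.64  0.57 -0.79] F [0.2 0.1 0.6] open 0.603
shift [-0.0032  0.0052  0.0902] turn [-0.0054  0.0019  0.0024]
```

Request:
drive_tool:
  commands:
    - {"dx": -0.003, "dy": 0.005, "dz": 0.03, "wx": -0.005, "wy": 0.002, "wz": 0.002, "claw": 0.6}
    - {"dx": 0, "dy": 0, "dz": 0.03, "wx": 0, "wy": 0, "wz": 0, "claw": 0.6}
    - {"dx": 0, "dy": 0, "dz": 0.02, "wx": 0, "wy": 0, "wz": 0, "claw": 0.6}
    - {"dx": 0, "dy": 0, "dz": 0.01, "wx": 0, "wy": 0, "wz": 0, "claw": 0.6}
    - {"dx": 0, "dy": 0, "dz": 0, "wx": 0, "wy": 0, "wz": 0, "claw": 0.3}
    - {"dx": 0, "dy": 0, "dz": 0, "wx": 0, "wy": 0, "wz": 0, "claw": 0}
    - {"dx": 0, "dy": 0, "dz": 0, "wx": 0, "wy": 0, "wz": 0, "claw": 0}
    - {"dx": 0, "dy": 0, "dz": 0, "wx": 0, "wy": 0, "wz": 0, "claw": 0}
    - {"dx": 0, "dy": 0, "dz": 0, "wx": 0, "wy": 0, "wz": 0, "claw": 0}
  grip_force: 20

```text
clock: 8.15
tool_pos: [0.5237, 0.0045, 0.0644]
eef_rot: [0.993, 0.119, -0.002, -0.002]
contact_force: [-2.3, 14.9, 10.2]
opening: 0.173
```

```bash
python3 -c "
from h import *
to(.527,.0065,.062,14);print(r.get_state()['moment'])"
```

```text
t 8.15 p [0.5237 0.0045 0.0644] xang 13.67 z [-0.0048  0.0032 -1.    ] q [-0.27  0.9   0.3   2.01 -0.76  0.35 -0.68] F [-2.3 14.9 10.2] open 0.173
shift [ 0.0037 -0.0012  0.0024] turn [-0.0043  0.0039 -0.0058]
[3.04900544 0.48402358 0.01780501]
```

Request:
drive_tool:
  commands:
    - {"dx": 0, "dy": 0, "dz": 0, "wx": 0, "wy": 0, "wz": 0, "claw": 0}
    - {"dx": 0, "dy": 0, "dz": 0, "wx": 0, "wy": 0, "wz": 0, "claw": 0}
    - {"dx": 0, "dy": 0, "dz": 0, "wx": 0, "wy": 0, "wz": 0, "claw": 0}

```text
clock: 8.45
tool_pos: [0.5233, 0.006, 0.0644]
eef_rot: [0.993, 0.12, -0.002, -0.003]
contact_force: [-1.8, 12.3, 8.6]
opening: 0.13
```

```bash
python3 -c "
from h import *
to(.527,.0065,.062,14);print(r.get_state()['moment'])"
```

```text
t 8.45 p [0.5233 0.006  0.0644] xang 13.77 z [-0.0056  0.005  -1.    ] q [-0.27  0.9   0.3   2.01 -0.76  0.35 -0.68] F [-1.8 12.3  8.6] open 0.13
shift [0.0037 0.0004 0.0024] turn [-0.0061  0.0042 -0.0039]
[ 2.44098301  0.44868196 -0.03615745]
```

Request:
drive_tool:
  commands:
    - {"dx": 0, "dy": 0, "dz": 0, "wx": 0, "wy": 0, "wz": 0, "claw": 0.25}
    - {"dx": 0, "dy": 0, "dz": 0, "wx": 0, "wy": 0, "wz": 0, "claw": 0.25}
    - {"dx": 0.0035, "dy": -0.003, "dz": 0.002, "wx": -0.005, "wy": 0.004, "wz": -0.004, "claw": 0.25}
    - {"dx": 0, "dy": 0, "dz": 0, "wx": 0, "wy": 0, "wz": 0, "claw": 0.25}

```text
clock: 8.85
tool_pos: [0.5274, 0.0027, 0.0615]
eef_rot: [0.993, 0.119, 0.001, 0.005]
contact_force: [-0.7, -0.4, 0.0]
opening: 0.25
```

```bash
python3 -c "
from h import *
to(.527,.0075,.062,14);print(r.get_state()['moment'])"
```

```text
t 8.85 p [0.5274 0.0027 0.0615] xang 13.69 z [ 0.0034 -0.0102 -0.9999] q [-0.28  0.91  0.31  2.01 -0.76  0.34 -0.69] F [-0.7 -0.4  0. ] open 0.25
shift [ 0.0007 -0.0048 -0.0006] turn [ 0.0108 -0.0009 -0.0055]
[ 0.01103718  0.00102503 -0.03354082]
```

Request:
drive_tool:
  commands:
    - {"dx": 0, "dy": -0.0045, "dz": 0, "wx": 0.008, "wy": 0, "wz": -0.005, "claw": 0.25}
    - {"dx": 0, "dy": 0, "dz": 0, "wx": 0, "wy": 0, "wz": 0, "claw": 0}
    - {"dx": 0, "dy": 0, "dz": 0, "wx": 0, "wy": 0, "wz": 0, "claw": 0}
    - {"dx": 0, "dy": 0, "dz": 0, "wx": 0, "wy": 0, "wz": 0, "claw": 0}
    - {"dx": 0, "dy": 0, "dz": 0, "wx": 0, "wy": 0, "wz": 0, "claw": 0}
    - {"dx": 0, "dy": 0, "dz": 0, "wx": 0, "wy": 0, "wz": 0, "claw": 0}
    - {"dx": 0, "dy": 0, "dz": 0, "wx": 0, "wy": 0, "wz": 0, "claw": 0}

```text
clock: 9.55
tool_pos: [0.5258, 0.0068, 0.0615]
eef_rot: [0.993, 0.121, 0.0, 0.001]
contact_force: [0.6, -1.8, -1.0]
opening: 0.133
```

```bash
python3 -c "
from h import *
to(.527,.0075,.062,14);print(r.get_state()['moment'])"
```

```text
t 9.55 p [0.5258 0.0068 0.0615] xang 13.93 z [ 5.0e-04 -1.9e-03 -1.0e+00] q [-0.28  0.9   0.3   2.01 -0.76  0.34 -0.68] F [ 0.6 -1.8 -1. ] open 0.133
shift [ 0.0013 -0.0004 -0.0005] turn [ 0.0019  0.     -0.0013]
[-0.39103615  0.01714028  0.02223063]
```

Request:
drive_tool:
  commands:
    - {"dx": 0, "dy": 0, "dz": 0, "wx": 0, "wy": 0, "wz": -0.08, "claw": 0}
    - {"dx": 0, "dy": 0, "dz": 0, "wx": 0, "wy": 0, "wz": -0.1, "claw": 0}
    - {"dx": 0, "dy": 0, "dz": 0, "wx": 0, "wy": 0, "wz": -0.1, "claw": 0}
    - {"dx": 0, "dy": 0, "dz": 0, "wx": 0, "wy": 0, "wz": -0.1, "claw": 0}
    - {"dx": 0, "dy": 0, "dz": 0, "wx": 0, "wy": 0, "wz": -0.1, "claw": 0}
    - {"dx": 0, "dy": 0, "dz": 0, "wx": 0, "wy": 0, "wz": -0.1, "claw": 0}
    - {"dx": 0, "dy": 0, "dz": 0, "wx": 0, "wy": 0, "wz": -0.1, "claw": 0}
    - {"dx": 0, "dy": 0, "dz": 0, "wx": 0, "wy": 0, "wz": -0.1, "claw": 0}
    - {"dx": 0, "dy": 0, "dz": 0, "wx": 0, "wy": 0, "wz": -0.1, "claw": 0}
    - {"dx": 0, "dy": 0, "dz": 0, "wx": 0, "wy": 0, "wz": -0.1, "claw": 0}
    - {"dx": 0, "dy": 0, "dz": 0, "wx": 0, "wy": 0, "wz": -0.06, "claw": 0}
    - {"dx": 0, "dy": 0, "dz": 0, "wx": 0, "wy": 0, "wz": 0, "claw": 0}

```text
clock: 10.75
tool_pos: [0.5263, 0.0063, 0.0615]
eef_rot: [0.801, 0.598, -0.0, 0.001]
contact_force: [1.2, -3.1, -4.3]
opening: 0.135
```

```bash
python3 -c "
from h import *
to(.527,.0075,.062,74);print(r.get_state()['moment'])"
```

```text
t 10.75 p [0.5263 0.0063 0.0615] xang 73.5 z [ 0.0013 -0.0022 -1.    ] q [-0.17  0.88  0.11  2.   -0.31  0.27 -0.09] F [ 1.2 -3.1 -4.3] open 0.135
shift [ 0.0013  0.0003 -0.0005] turn [ 0.0018  0.0017 -0.0088]
[-0.58869267 -0.32805119 -0.09000159]
```

Request:
drive_tool:
  commands:
    - {"dx": 0, "dy": 0, "dz": 0, "wx": 0, "wy": 0, "wz": -0.012, "claw": 0}
    - {"dx": 0, "dy": 0, "dz": 0, "wx": 0, "wy": 0, "wz": 0, "claw": 0}

```text
clock: 10.95
tool_pos: [0.5263, 0.0064, 0.0615]
eef_rot: [0.798, 0.603, -0.0, 0.001]
contact_force: [1.8, -4.9, -4.4]
opening: 0.136
```

```bash
python3 -c "
from h import *
to(.527,.0075,.062,74);print(r.get_state()['moment'])"
```

```text
t 10.95 p [0.5263 0.0064 0.0615] xang 74.14 z [ 0.0013 -0.0024 -1.    ] q [-0.17  0.88  0.11  2.   -0.3   0.27 -0.08] F [ 1.8 -4.9 -4.4] open 0.136
shift [ 0.0013  0.0004 -0.0005] turn [0.0019 0.0019 0.0025]
[-0.93570668 -0.48827063  0.0342785 ]
```

Request:
drive_tool:
  commands:
    - {"dx": 0, "dy": 0, "dz": 0, "wx": 0, "wy": 0, "wz": 0, "claw": 0.5}
    - {"dx": 0, "dy": 0, "dz": 0, "wx": 0, "wy": 0, "wz": 0, "claw": 0.5}
    - {"dx": 0, "dy": 0, "dz": 0, "wx": 0, "wy": 0, "wz": 0, "claw": 0.5}
    - {"dx": 0, "dy": 0, "dz": -0.04, "wx": 0, "wy": 0, "wz": 0, "claw": 0.6}
    - {"dx": 0, "dy": 0, "dz": -0.05, "wx": 0, "wy": 0, "wz": 0, "claw": 0.6}
    - {"dx": 0, "dy": 0, "dz": -0.03, "wx": 0, "wy": 0, "wz": 0, "claw": 0.6}

```text
clock: 11.55
tool_pos: [0.5263, 0.008, 0.1843]
eef_rot: [0.797, 0.604, 0.001, 0.001]
contact_force: [0.4, -0.8, -0.3]
opening: 0.604
```

```bash
python3 -c "
from h import *
to(.404,-.224,.15,74)
"
```

```text
t 11.55 p [0.5263 0.008  0.1843] xang 74.25 z [ 2.6e-03 -4.0e-04 -1.0e+00] q [-0.23  0.67  0.22  1.94 -0.26  0.55 -0.12] F [ 0.4 -0.8 -0.3] open 0.604
shift [-0.2565 -0.0548  0.0341] turn [ 0.0026 -0.0003  0.0043]
```

Request:
drive_tool:
  commands:
    - {"dx": -0.032, "dy": -0.0068, "dz": 0.004, "wx": 0.003, "wy": 0, "wz": 0.004, "claw": 0.7}
    - {"dx": -0.032, "dy": -0.0068, "dz": 0.004, "wx": 0, "wy": 0, "wz": 0, "claw": 0.7}
    - {"dx": -0.032, "dy": -0.0068, "dz": 0.004, "wx": 0, "wy": 0, "wz": 0, "claw": 0.7}
    - {"dx": -0.032, "dy": -0.0068, "dz": 0.004, "wx": 0, "wy": 0, "wz": 0, "claw": 0.7}
    - {"dx": -0.032, "dy": -0.0068, "dz": 0.004, "wx": 0, "wy": 0, "wz": 0, "claw": 0.7}
    - {"dx": -0.032, "dy": -0.0068, "dz": 0.004, "wx": 0, "wy": 0, "wz": 0, "claw": 0.7}
    - {"dx": -0.032, "dy": -0.0068, "dz": 0.004, "wx": 0, "wy": 0, "wz": 0, "claw": 0.7}
    - {"dx": -0.032, "dy": -0.0068, "dz": 0.004, "wx": 0, "wy": 0, "wz": 0, "claw": 0.7}
    - {"dx": 0, "dy": 0, "dz": 0, "wx": 0, "wy": 0, "wz": 0, "claw": 0.7}

```text
clock: 12.45
tool_pos: [0.4, -0.2275, 0.1498]
eef_rot: [0.801, 0.599, -0.002, -0.001]
contact_force: [0.0, -0.2, 0.2]
opening: 0.699
```

```bash
python3 -c "
from h import *
import pickle
to(.404,-.224,.03,74)
s=snapshot('top'); save(s,'c3.png',(150,125,350,275),4);pickle.dump(s,open('top3.pkl','wb'))
"
```

```text
t 12.45 p [ 0.4    -0.2275  0.1498] xang 73.55 z [-0.0047 -0.0019 -1.    ] q [ 0.36  0.67  0.09  2.15 -0.17  0.33  0.3 ] F [ 0.  -0.2  0.2] open 0.699
shift [0.0048 0.0033 0.1198] turn [-0.0039  0.0031 -0.0078]
```

View pics/c3.png

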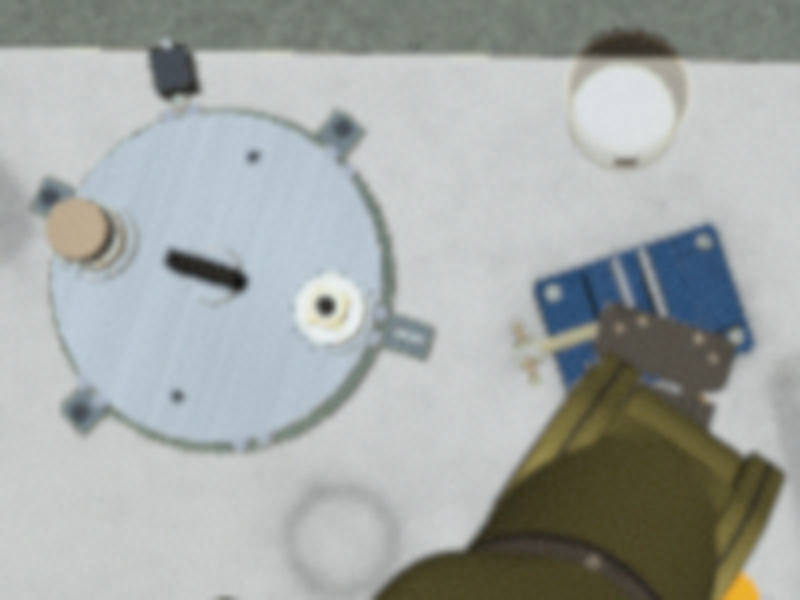

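The table has clicked round. In this crop the open neck is at (326,307), in line with the rib block at (408,336), and the gripper's body overhangs the blue vise. I'll check the angle and the clearance from the vise.

```bash
python3 - <<'E'
from h import *
import pickle
s=pickle.load(open('top3.pkl','rb'))
f=lambda x,y,z: atz(s,(150+(x+.5)/4-.5,125+(y+.5)/4-.5),z)
ang=lambda d: np.degrees(np.arctan2(d[1],d[0]))
n=f(326,307,.082); c=f(80,230,.09); h1=f(178,397,.03);h2=f(253,157,.03);kn=f(206,270,.085)
print('neck',n,'capd',c,'mid',(n+c)/2,'ang',ang(n-c),np.hypot(*(n-c)[:2]),'holes',(h1+h2)/2,ang(h2-h1),'was',ang(np.array([.5458-.5092,-.0653-.0805])),'knob',kn, 'bar',ang(f(240,282,.085)-f(171,258,.085)))
a=np.array([.5265,.0068]); m=f(408,336,.016); print('mark',ang(m[:2]-a),'pred neck',a+.075*np.array([np.cos(np.radians(-105.8)),np.sin(np.radians(-105.8))]))
for z in(.02,.07):
  p,q=f(575,408,z),f(750,345,z); e=(q-p)[:2];e/=np.hypot(*e); w=np.array([.404,-.224])-p[:2]
  print(z,p,q,'xang',ang(e)+90,'dist',w[0]*e[1]-w[1]*e[0])
E
```

```text
neck [ 0.50564553 -0.06475811  0.082     ] capd [0.5462756 0.0771112 0.09     ] mid [0.52596056 0.00617654 0.086     ] ang -105.98122691016353 0.14757271172676667 holes [0.52661505 0.00771349 0.03      ] -15.523783613758514 was -75.90829112876739 knob [0.52520196 0.00444562 0.085     ] bar -107.90149258340755
mark -105.69481771029325 pred neck [ 0.50607898 -0.06536635]
0.02 [ 0.45308161 -0.20888639  0.02      ] [ 0.49301609 -0.31300878  0.02      ] xang 20.983519670668656 dist 0.05123886407747141
0.07 [ 0.45143529 -0.20831655  0.07      ] [ 0.48978952 -0.30831871  0.07      ] xang 20.983519670668656 dist 0.049905779363465755
```

Request:
drive_tool:
  commands:
    - {"dx": 0, "dy": 0, "dz": 0, "wx": 0, "wy": 0, "wz": 0.133, "claw": 0.7}
    - {"dx": 0, "dy": 0, "dz": 0, "wx": 0, "wy": 0, "wz": 0.133, "claw": 0.7}
    - {"dx": 0, "dy": 0, "dz": 0, "wx": 0, "wy": 0, "wz": 0.133, "claw": 0.7}
    - {"dx": 0, "dy": 0, "dz": 0, "wx": 0, "wy": 0, "wz": 0.133, "claw": 0.7}
    - {"dx": 0, "dy": 0, "dz": 0, "wx": 0, "wy": 0, "wz": 0.133, "claw": 0.7}
    - {"dx": 0, "dy": 0, "dz": 0, "wx": 0, "wy": 0, "wz": 0.133, "claw": 0.7}
    - {"dx": 0, "dy": 0, "dz": 0, "wx": 0, "wy": 0, "wz": 0.133, "claw": 0.7}
    - {"dx": 0, "dy": 0, "dz": 0, "wx": 0, "wy": 0, "wz": 0, "claw": 0.7}

```text
clock: 13.3
tool_pos: [0.404, -0.2219, 0.1499]
eef_rot: [0.984, 0.181, -0.001, -0.0]
contact_force: [0.3, -1.2, -0.1]
opening: 0.699
```

```bash
python3 -c "
from h import *
to(.404,-.224,.03,20)
"
```

```text
t 13.3 p [ 0.404  -0.2219  0.1499] xang 20.8 z [-2.1e-03  5.0e-04 -1.0e+00] q [ 0.21  0.69  0.3   2.16 -0.55  0.37 -0.24] F [ 0.3 -1.2 -0.1] open 0.699
shift [-0.0006  0.0021  0.1199] turn [-0.0012  0.0018  0.014 ]
```

Request:
drive_tool:
  commands:
    - {"dx": -0.0005, "dy": 0.002, "dz": 0.04, "wx": -0.001, "wy": 0.002, "wz": 0.013, "claw": 0.7}
    - {"dx": 0, "dy": 0, "dz": 0.04, "wx": 0, "wy": 0, "wz": 0, "claw": 0.7}
    - {"dx": 0, "dy": 0, "dz": 0, "wx": 0, "wy": 0, "wz": 0, "claw": 0.7}

```text
clock: 13.6
tool_pos: [0.4019, -0.2233, 0.0667]
eef_rot: [0.985, 0.175, -0.002, -0.003]
contact_force: [0.1, -0.0, 0.8]
opening: 0.703
```

```bash
python3 -c "
from h import *
to(.404,-.224,.0305,20)
s=snapshot('scene'); save(s,'s4.png',(190,120,330,260),4)
print((proj(s,[[.404,-.224,.045],[.404,-.224,.015],r.get_state()['tool_pos']])-[190,120])*4)
"
```

```text
t 13.6 p [ 0.4019 -0.2233  0.0667] xang 20.14 z [-0.0054  0.0051 -1.    ] q [ 0.34  0.85  0.11  2.19 -0.64  0.15 -0.17] F [ 0.1 -0.   0.8] open 0.703
shift [0.0019 0.0016 0.0362] turn [-0.0066  0.0034  0.0025]
[[307.40944442 450.03833715]
 [309.04712739 507.01055833]
 [304.61617475 405.24208276]]
```

View pics/s4.png

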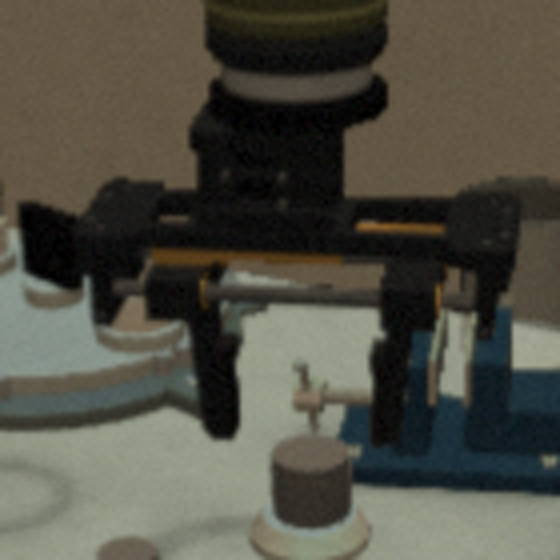

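The scene view shows the fingers straddling the cap, whose top is at (312,453) against a predicted (307,450). The vise jaws sit behind, clear of the gripper's body. Going down to grasp.

Request:
drive_tool:
  commands:
    - {"dx": 0.002, "dy": 0.002, "dz": 0.018, "wx": -0.006, "wy": 0.003, "wz": 0, "claw": 0.7}
    - {"dx": 0, "dy": 0, "dz": 0.017, "wx": 0, "wy": 0, "wz": 0, "claw": 0.7}
    - {"dx": 0, "dy": 0, "dz": 0, "wx": 0, "wy": 0, "wz": 0, "claw": 0.7}

```text
clock: 13.95
tool_pos: [0.4063, -0.2267, 0.0355]
eef_rot: [0.985, 0.174, 0.002, 0.003]
contact_force: [-0.6, -0.1, -0.0]
opening: 0.7
```

```bash
python3 -c "
from h import *
to(.4045,-.2245,.0305,20)
"
```

```text
t 13.95 p [ 0.4063 -0.2267  0.0355] xang 20.02 z [ 0.0052 -0.0046 -1.    ] q [ 0.38  0.91  0.04  2.19 -0.67  0.05 -0.15] F [-0.6 -0.1 -0. ] open 0.7
shift [-0.0009 -0.0027  0.005 ] turn [ 0.0061 -0.0033  0.0004]
```

Request:
drive_tool:
  commands:
    - {"dx": -0.001, "dy": -0.0025, "dz": 0.003, "wx": 0.005, "wy": -0.003, "wz": 0, "claw": 0.7}
    - {"dx": 0, "dy": 0, "dz": 0, "wx": 0, "wy": 0, "wz": 0, "claw": 0.7}

```text
clock: 14.15
tool_pos: [0.4044, -0.2249, 0.0331]
eef_rot: [0.985, 0.173, 0.0, 0.001]
contact_force: [0.1, 0.4, 0.3]
opening: 0.701
```

```bash
python3 -c "
from h import *
to(.4045,-.2245,.0305,20)
"
```

```text
t 14.15 p [ 0.4044 -0.2249  0.0331] xang 19.97 z [ 0.0011 -0.0019 -1.    ] q [ 0.38  0.91  0.04  2.19 -0.68  0.05 -0.13] F [0.1 0.4 0.3] open 0.701
shift [ 0.0003 -0.0004  0.0026] turn [ 0.0022 -0.0003 -0.0005]
```

Request:
drive_tool:
  commands:
    - {"dx": 0, "dy": 0, "dz": 0, "wx": 0, "wy": 0, "wz": 0, "claw": 0.45}
    - {"dx": 0, "dy": 0, "dz": 0, "wx": 0, "wy": 0, "wz": 0, "claw": 0.3}
    - {"dx": 0, "dy": 0, "dz": 0, "wx": 0, "wy": 0, "wz": 0, "claw": 0.2}
    - {"dx": 0, "dy": 0, "dz": 0, "wx": 0, "wy": 0, "wz": 0, "claw": 0.2}
    - {"dx": 0, "dy": 0, "dz": 0, "wx": 0, "wy": 0, "wz": 0, "claw": 0.2}
    - {"dx": 0, "dy": 0, "dz": 0, "wx": 0, "wy": 0, "wz": 0, "claw": 0.2}
  grip_force: 45

```text
clock: 14.75
tool_pos: [0.4041, -0.2251, 0.0321]
eef_rot: [0.985, 0.173, 0.0, 0.001]
contact_force: [-0.1, 0.4, 5.1]
opening: 0.401
```

```bash
python3 -c "
from h import *
to(.4045,-.2245,.0305,20)
"
```

```text
t 14.75 p [ 0.4041 -0.2251  0.0321] xang 19.91 z [ 5.0e-04 -1.6e-03 -1.0e+00] q [ 0.38  0.91  0.04  2.19 -0.68  0.05 -0.13] F [-0.1  0.4  5.1] open 0.401
shift [ 0.0006 -0.0005  0.0016] turn [ 0.0017  0.0001 -0.0015]
```

Request:
drive_tool:
  commands:
    - {"dx": 0, "dy": 0, "dz": -0.02, "wx": 0, "wy": 0, "wz": 0, "claw": 0.2}
    - {"dx": 0, "dy": 0, "dz": -0.04, "wx": 0, "wy": 0, "wz": 0, "claw": 0.2}
    - {"dx": 0, "dy": 0, "dz": -0.04, "wx": 0, "wy": 0, "wz": 0, "claw": 0.2}
    - {"dx": 0.0251, "dy": -0.0193, "dz": 0, "wx": 0, "wy": 0, "wz": 0, "claw": 0.2}
    - {"dx": 0.0251, "dy": -0.0193, "dz": 0, "wx": 0, "wy": 0, "wz": 0, "claw": 0.2}
    - {"dx": 0.0251, "dy": -0.0193, "dz": 0, "wx": 0, "wy": 0, "wz": 0, "claw": 0.2}
    - {"dx": 0.0251, "dy": -0.0193, "dz": 0, "wx": 0, "wy": 0, "wz": 0, "claw": 0.2}
    - {"dx": 0.0251, "dy": -0.0193, "dz": 0, "wx": 0, "wy": 0, "wz": 0, "claw": 0.2}
    - {"dx": 0.0251, "dy": -0.0193, "dz": 0, "wx": 0, "wy": 0, "wz": 0, "claw": 0.2}
    - {"dx": 0, "dy": 0, "dz": 0, "wx": 0, "wy": 0, "wz": 0, "claw": 0.2}

```text
clock: 15.75
tool_pos: [0.5083, -0.0594, 0.1308]
eef_rot: [0.984, 0.177, 0.001, -0.001]
contact_force: [-0.4, 0.2, -0.7]
opening: 0.397
```

```bash
python3 -c "
from h import *
to(.506,-.0655,.105,20)
"
```

```text
t 15.75 p [ 0.5083 -0.0594  0.1308] xang 20.41 z [ 8.0e-04  1.5e-03 -1.0e+00] q [-0.22  0.78  0.41  2.03 -0.68  0.47 -0.5 ] F [-0.4  0.2 -0.7] open 0.397
shift [-0.0044  0.005   0.0258] turn [-0.0012 -0.0013  0.0071]
```

Request:
drive_tool:
  commands:
    - {"dx": -0.0044, "dy": 0.005, "dz": 0.01, "wx": -0.001, "wy": -0.001, "wz": 0.007, "claw": 0.2}
    - {"dx": 0, "dy": 0, "dz": 0, "wx": 0, "wy": 0, "wz": 0, "claw": 0.2}
    - {"dx": 0, "dy": 0, "dz": 0, "wx": 0, "wy": 0, "wz": 0, "claw": 0.2}

```text
clock: 16.05
tool_pos: [0.5024, -0.0727, 0.1212]
eef_rot: [0.986, 0.168, -0.001, 0.001]
contact_force: [0.9, -0.1, -0.2]
opening: 0.401
```

```bash
python3 -c "
from h import *
to(.506,-.0655,.105,20)
s=snapshot('scene'); save(s,'s5.png',(140,110,280,230),5)
print((proj(s,[[.506,-.0655,.082],r.get_state()['tool_pos']])-[140,110])*5)
"
```

```text
t 16.05 p [ 0.5024 -0.0727  0.1212] xang 19.32 z [-0.0025 -0.0033 -1.    ] q [-0.18  0.8   0.4   2.04 -0.7   0.44 -0.48] F [ 0.9 -0.1 -0.2] open 0.401
shift [ 0.0059 -0.0056  0.0162] turn [ 0.0022  0.0034 -0.0119]
[[418.53610753 355.70628276]
 [422.28345293 272.61323505]]
```

View pics/s5.png

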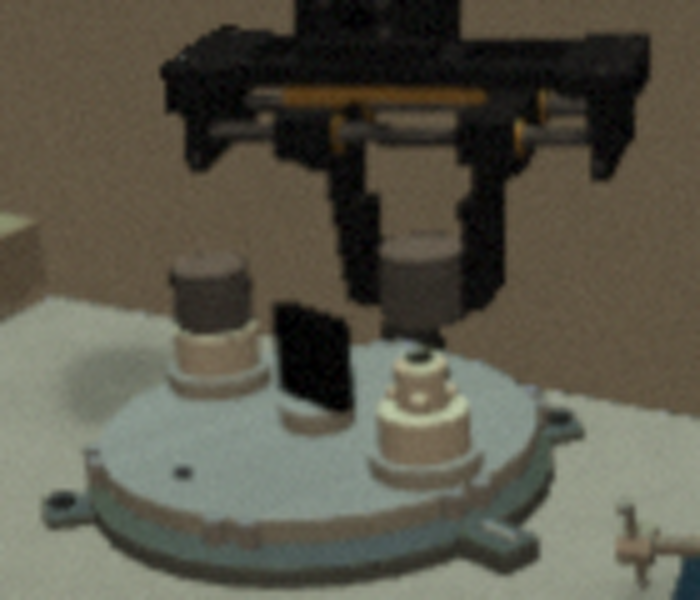

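The neck's top is at (419,357), matching its projection (418.5,356). The cap sits at (421,285), upright in the jaws. I'll settle and read the pose again.

Request:
drive_tool:
  commands:
    - {"dx": 0, "dy": 0, "dz": 0, "wx": 0, "wy": 0, "wz": 0, "claw": 0.2}
    - {"dx": 0, "dy": 0, "dz": 0, "wx": 0, "wy": 0, "wz": 0, "claw": 0.2}

```text
clock: 16.3
tool_pos: [0.5036, -0.0714, 0.1218]
eef_rot: [0.986, 0.169, -0.0, 0.001]
contact_force: [0.0, -0.2, 0.0]
opening: 0.401
```

```bash
python3 -c "
from h import *
to(.506,-.0655,.105,20)
for i in range(4): print(r.get_state()['clock'],r.get_state()['tool_pos'],r.get_state()['qd'].round(3)); 
"
```

```text
t 16.3 p [ 0.5036 -0.0714  0.1218] xang 19.47 z [-3.0e-04 -2.8e-03 -1.0e+00] q [-0.19  0.8   0.4   2.04 -0.7   0.44 -0.48] F [ 0.  -0.2  0. ] open 0.401
shift [ 0.0042 -0.0048  0.0168] turn [ 0.0025  0.0013 -0.0093]
16.3 [ 0.50362119 -0.07139983  0.12180316] [-0.006 -0.     0.001 -0.003  0.001  0.003 -0.001]
16.3 [ 0.50362119 -0.07139983  0.12180316] [-0.006 -0.     0.001 -0.003  0.001  0.003 -0.001]
16.3 [ 0.50362119 -0.07139983  0.12180316] [-0.006 -0.     0.001 -0.003  0.001  0.003 -0.001]
16.3 [ 0.50362119 -0.07139983  0.12180316] [-0.006 -0.     0.001 -0.003  0.001  0.003 -0.001]
```

Request:
drive_tool:
  commands:
    - {"dx": 0.0021, "dy": -0.0024, "dz": 0.006, "wx": 0.001, "wy": 0.001, "wz": -0.005, "claw": 0.2}
    - {"dx": 0.0021, "dy": -0.0024, "dz": 0.006, "wx": 0.001, "wy": 0, "wz": -0.004, "claw": 0.2}
    - {"dx": 0, "dy": 0, "dz": 0, "wx": 0, "wy": 0, "wz": 0, "claw": 0.2}
    - {"dx": 0, "dy": 0, "dz": 0, "wx": 0, "wy": 0, "wz": 0, "claw": 0.2}
    - {"dx": 0, "dy": 0, "dz": 0, "wx": 0, "wy": 0, "wz": 0, "claw": 0.2}
  grip_force: 55

```text
clock: 16.8
tool_pos: [0.506, -0.0651, 0.1096]
eef_rot: [0.985, 0.174, -0.0, 0.0]
contact_force: [-0.3, -0.3, -1.0]
opening: 0.396
```

```bash
python3 -c "
from h import *
to(.506,-.0655,.096,20)
"
```

```text
t 16.8 p [ 0.506  -0.0651  0.1096] xang 20.03 z [-3.e-04 -8.e-04 -1.e+00] q [-0.18  0.82  0.37  2.04 -0.71  0.41 -0.48] F [-0.3 -0.3 -1. ] open 0.396
shift [-0.0001  0.0003  0.0136] turn [0.0006 0.0006 0.0005]
```

Request:
drive_tool:
  commands:
    - {"dx": 0, "dy": 0, "dz": 0.004, "wx": 0, "wy": 0, "wz": 0, "claw": 0.2}
    - {"dx": 0, "dy": 0, "dz": 0.004, "wx": 0, "wy": 0, "wz": 0, "claw": 0.2}
    - {"dx": 0, "dy": 0, "dz": 0.004, "wx": 0, "wy": 0, "wz": 0, "claw": 0.2}
    - {"dx": 0, "dy": 0, "dz": 0.004, "wx": 0, "wy": 0, "wz": 0, "claw": 0.2}
    - {"dx": 0, "dy": 0, "dz": 0, "wx": 0, "wy": 0, "wz": 0, "claw": 0.2}
    - {"dx": 0, "dy": 0, "dz": 0, "wx": 0, "wy": 0, "wz": 0, "claw": 0.2}

```text
clock: 17.4
tool_pos: [0.5059, -0.0651, 0.0935]
eef_rot: [0.985, 0.174, -0.0, 0.0]
contact_force: [0.2, 0.3, 0.1]
opening: 0.401
```

```bash
python3 -c "
from h import *
to(.506,-.0655,.077,20)
"
```

```text
t 17.4 p [ 0.5059 -0.0651  0.0935] xang 20.02 z [-6.e-04 -5.e-04 -1.e+00] q [-0.16  0.84  0.33  2.05 -0.73  0.37 -0.46] F [0.2 0.3 0.1] open 0.401
shift [-0.0001  0.0004  0.0165] turn [0.0003 0.0007 0.0003]
```

No contact force with the mouth already over the neck, so it's well centred. Pressing in small steps.

Request:
drive_tool:
  commands:
    - {"dx": 0, "dy": 0, "dz": 0.003, "wx": 0, "wy": 0, "wz": 0, "claw": 0.2}
    - {"dx": 0, "dy": 0, "dz": 0.003, "wx": 0, "wy": 0, "wz": 0, "claw": 0.2}
    - {"dx": 0, "dy": 0, "dz": 0.002, "wx": 0, "wy": 0, "wz": 0, "claw": 0.2}

```text
clock: 17.7
tool_pos: [0.5062, -0.0652, 0.0856]
eef_rot: [0.985, 0.174, 0.0, 0.0]
contact_force: [-1.0, 0.1, 11.8]
opening: 0.398
```

Request:
drive_tool:
  commands:
    - {"dx": 0, "dy": 0, "dz": 0.002, "wx": 0, "wy": 0, "wz": 0, "claw": 0.2}
    - {"dx": 0, "dy": 0, "dz": 0, "wx": 0, "wy": 0, "wz": 0, "claw": 0.2}

```text
clock: 17.9
tool_pos: [0.5064, -0.0653, 0.0838]
eef_rot: [0.985, 0.174, 0.0, 0.0]
contact_force: [0.4, -1.4, 1.6]
opening: 0.394
```

Request:
drive_tool:
  commands:
    - {"dx": 0, "dy": 0, "dz": 0.002, "wx": 0, "wy": 0, "wz": 0, "claw": 0.2}
    - {"dx": 0, "dy": 0, "dz": 0, "wx": 0, "wy": 0, "wz": 0, "claw": 0.2}

```text
clock: 18.1
tool_pos: [0.5056, -0.0649, 0.0811]
eef_rot: [0.985, 0.174, -0.001, 0.0]
contact_force: [-0.2, -0.4, -3.5]
opening: 0.397
```

Request:
drive_tool:
  commands:
    - {"dx": 0, "dy": 0, "dz": 0.002, "wx": 0, "wy": 0, "wz": 0, "claw": 0.2}
    - {"dx": 0, "dy": 0, "dz": 0, "wx": 0, "wy": 0, "wz": 0, "claw": 0.2}

```text
clock: 18.3
tool_pos: [0.5054, -0.0649, 0.079]
eef_rot: [0.985, 0.174, -0.001, -0.0]
contact_force: [-0.2, -0.3, -5.8]
opening: 0.398
```

Request:
drive_tool:
  commands:
    - {"dx": 0, "dy": 0, "dz": 0.002, "wx": 0, "wy": 0, "wz": 0, "claw": 0.2}
    - {"dx": 0, "dy": 0, "dz": 0, "wx": 0, "wy": 0, "wz": 0, "claw": 0.2}

```text
clock: 18.5
tool_pos: [0.506, -0.0651, 0.0776]
eef_rot: [0.985, 0.174, -0.0, 0.0]
contact_force: [-0.6, 0.1, -0.0]
opening: 0.399
```

Request:
drive_tool:
  commands:
    - {"dx": 0, "dy": 0, "dz": 0.001, "wx": 0, "wy": 0, "wz": 0, "claw": 0.2}
    - {"dx": 0, "dy": 0, "dz": 0, "wx": 0, "wy": 0, "wz": 0, "claw": 0.2}

```text
clock: 18.7
tool_pos: [0.5064, -0.0652, 0.0771]
eef_rot: [0.985, 0.174, 0.0, 0.0]
contact_force: [-0.3, -0.1, 3.5]
opening: 0.4
```

Request:
drive_tool:
  commands:
    - {"dx": 0, "dy": 0, "dz": 0.002, "wx": 0, "wy": 0, "wz": 0, "claw": 0.2}
    - {"dx": 0, "dy": 0, "dz": 0, "wx": 0, "wy": 0, "wz": 0, "claw": 0.2}

```text
clock: 18.9
tool_pos: [0.5074, -0.0655, 0.077]
eef_rot: [0.985, 0.174, 0.002, 0.001]
contact_force: [-1.8, 0.4, 21.8]
opening: 0.4
```

Request:
drive_tool:
  commands:
    - {"dx": 0, "dy": 0, "dz": 0.001, "wx": 0, "wy": 0, "wz": 0, "claw": 0.2}
    - {"dx": 0, "dy": 0, "dz": 0, "wx": 0, "wy": 0, "wz": 0, "claw": 0.2}

```text
clock: 19.1
tool_pos: [0.5078, -0.0656, 0.0769]
eef_rot: [0.985, 0.174, 0.003, 0.001]
contact_force: [-2.7, 1.4, 30.6]
opening: 0.4
```

```bash
python3 -c "
from h import *
to(.506,-.0655,.077,20)
"
```

```text
t 19.1 p [ 0.5078 -0.0656  0.0769] xang 20.03 z [ 5.3e-03 -3.0e-04 -1.0e+00] q [-0.14  0.87  0.29  2.05 -0.75  0.33 -0.44] F [-2.7  1.4 30.6] open 0.4
shift [-0.0016 -0.0007 -0.0001] turn [ 0.0021 -0.0048  0.0006]
```

Request:
drive_tool:
  commands:
    - {"dx": 0, "dy": 0, "dz": -0.0005, "wx": 0, "wy": 0, "wz": 0, "claw": 0.2}
    - {"dx": 0, "dy": 0, "dz": 0, "wx": 0, "wy": 0, "wz": 0, "claw": 0.2}
    - {"dx": 0, "dy": 0, "dz": 0, "wx": 0, "wy": 0, "wz": 0, "claw": 0.2}
    - {"dx": 0, "dy": 0, "dz": 0, "wx": 0, "wy": 0, "wz": 0, "claw": 0.2}
    - {"dx": 0, "dy": 0, "dz": 0, "wx": 0, "wy": 0, "wz": 0, "claw": 0.2}

```text
clock: 19.6
tool_pos: [0.5077, -0.0656, 0.0769]
eef_rot: [0.985, 0.174, 0.002, 0.001]
contact_force: [-2.8, 0.1, 26.7]
opening: 0.398
```

```bash
python3 -c "
from h import *
to(.506,-.0655,.077,20)
s=snapshot('scene'); save(s,'s6.png',(130,100,290,240),4)
"
```

```text
t 19.6 p [ 0.5077 -0.0656  0.0769] xang 20.02 z [ 4.8e-03 -5.0e-04 -1.0e+00] q [-0.14  0.87  0.29  2.05 -0.75  0.33 -0.44] F [-2.8  0.1 26.7] open 0.398
shift [-0.0016 -0.0007 -0.0001] turn [ 0.0021 -0.0043  0.0004]
```

View pics/s6.png

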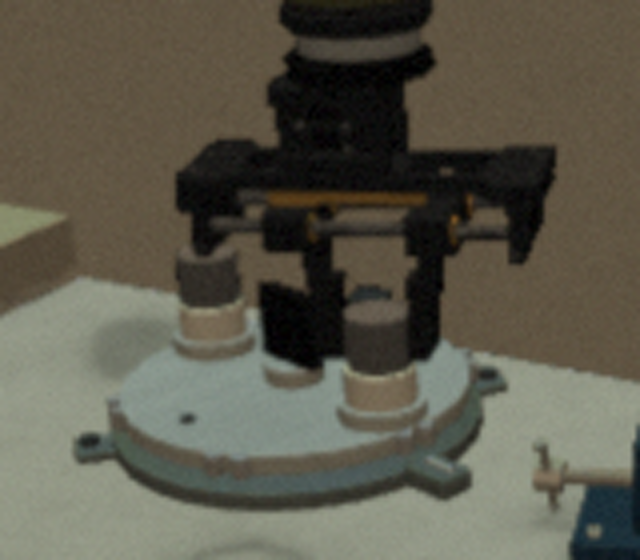

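The cap at (377,335) sits flush on the bottle's shoulder, level with the capped bottle's. The table is still lined up with the rib block at (440,470), and the arm holds a steady 27 N downward. Handing in.

```bash
python3 -c "
from h import *
print(r.finish_job())"
```

```text
the job is handed in; nothing more can be done
None
```

The open bottle is at the capping place and the grey cap is fully home on its shoulder. I handed the job in at about 19.6 s of the 53 s allowed, with the gripper still holding the cap and pressing it down.

- **Table:** I turned it one click counter-clockwise by the knob. From the top camera it turned 60.4°, and the bottle lies within about 0.3° of the line to the rib block. I took that reading before pressing. In the last scene picture the bottle still lines up with the block by eye.
- **Cap:** The force peaked at about 12 N and then dropped at the click. The cap then met a hard stop with the TCP 77 mm above the worktop, where the fully home position was predicted.
- **Hold:** After that I pressed to 30 N and eased to a steady 27 N downward, gripping at 55 N. The last picture shows the cap flush on the shoulder.
- **Went wrong on the way:**
  - I turned the wrist the wrong way before gripping the knob. That took joint 7 to -2.65 (limit -2.66), and the arm drifted well clear of the table before I turned it back.
  - The first grip on the knob was a few millimetres off, so I redid it.
  - At the cap, joint 6 was close to its lower limit. I gripped the cap about 3 mm higher than planned, with no slip seen.
- **Not checked:** I saw no contact with the other loose things, but I did not re-measure their positions at the end.

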